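Lock the dish turner's shaft on its flat with a hex key

TASK

Turn the crank of the small dish turner until the flat on its shaft faces straight up, square under the setscrew, and let go. Then take the T-handle hex key from its wooden rest, seat it well down in the setscrew and tighten clockwise until the screw bites on the flat, to about 0.25 newton metres and without forcing it. Leave the key standing in the screw and do not disturb the other things.

Things in the scene. Friction and masses are not known exactly. Their poses are not given: they have to be found in the camera images.
- stand: the dish turner: dark steel base plate 110 x 100 x 10 mm fixed to the table, grey bearing block 56 (x) x 46 (y) mm, top 82 mm up. Origin: centre of the underside, z up. The shaft lies along the stand's y, its axis 60 mm up; the setscrew stands upright in the top of the block, over the origin
- shaft: 25 mm steel shaft through the block; milled flat along it (13 mm wide, 10.5 mm off the axis), marble dish 104 mm across at its -y end, crank at +y. Origin on the axis, 60 mm above the stand's origin; y along the axis, z out of the flat. The crank arm points the flat's way: crank upright = flat up under the screw. Turns about y up to 1.3 rad from upright; starts 0.55 to 1.15 towards stand +x
- crank_grip (a point): middle of the crank's round wooden grip, 18 mm thick, 50 mm long, parallel to the shaft, 60 mm from its axis and 90 mm along +y from the stand's middle. It runs free from 64 to 114 mm along +y; the 12 mm thick steel arm is at 52 to 64 mm. Friction holds the shaft where it is left: about 2.5 N at the grip turns it
- setscrew: the setscrew with its head; origin near its 8 mm wide tip, hidden in the block, 74.7 mm above the stand's origin. Sinks 5 mm per radian clockwise (seen from above). Runs with 0.10 to 0.15 N m. Tips wear, so it bites on the flat after 0.4 to 1.25 rad, 0.4 rad sooner on the round; then the torque climbs, 0.05 N m per 10 N at the tip. 8 to 34 N is right. Friction keeps it
- socket: the setscrew's round steel head, 25 mm across, with a hexagon socket 13 mm across flats and 16 mm deep, open upwards; turns and sinks with the screw. Origin as the setscrew's; x points at a corner of the hexagon, z up
- socket_mouth (a point): centre of the mouth of the hexagon socket, 27 mm above the setscrew's origin (about 100 mm above the table)
- key_rest: light wooden block 70 x 70 x 70 mm, fixed, with an 18 mm upright hole in the middle; origin: centre of the underside
- hex_key: large T-handle hex key, upright in the rest, about 0.16 kg. Origin at the blade's lower tip, z up the blade, x along the handle. Hexagon blade 12 mm across flats, z 0 to 62 mm, tip tapered over 3 mm, a corner towards x; collar 28 mm wide at z 62 to 66, neck 14 mm to z 78; black bar 80 (x) x 16 (y) mm, z 78 to 98. In the socket: 0.5 mm play a side, about 0.1 rad either way of lost motion
- goblet: dark stone goblet 105 mm tall, bystander
- candle_block: pale stone block 60 x 60 x 85 mm, bystander
- label_roll: roll of white paper labels 68 mm across, 50 mm tall, bystander
- small_key: small L-shaped hex key lying on the table, 100 x 30 mm, 8 mm thick, bystander
- brush: brush lying on the table, bystander
- stone_bowl: pink stone bowl 100 mm across, bystander
- carton: cardboard carton 100 x 130 x 60 mm, bystander
Mind the look-alikes: they are no part of the job. What is shaped like the stand but blue is not meant.

How it is judged:
By the outcome, as a careful person would: the job done as asked, in the order asked, and still so for the second after the job is handed in, with the robot touching nothing.
It also fails if it takes over 72 s, if anything falls off the work surface, if the arm or the gripper's body presses on something with over 40 N, if the wrist force passes 120 N, or if a joint passes its speed limit or range.

ROBOT

A 6-joint arm with a two-finger parallel gripper is mounted at the origin on the work surface. World frame = base frame: x ahead of the robot, y to its left, z up, the work surface at z = 0. Lengths are in mm, angles in rad, forces in N, time in s.
With the tool pointing down it reaches from about 300 to 775 mm from the base axis. Payload 14.6 kg.
Tool frame: the origin (TCP) lies on the mounting face of the last link; the fingertips stand 199 mm ahead of it and the grasp point (between the pads) lies 180 mm ahead of it; z points along the fingers, y is the line along which they close (so a half turn about z gives the same grasp; the last joint's range is limited). The gripper opens to 94 mm and grips with 3 to 60 N. Pads are 16 mm wide; open, the fingers measure 119 mm over their backs; the gripper's body (75 mm by 177 mm) begins 78 mm behind the grasp point.
Start: joints at [-1.316, 0.3, 1.521, -0, 1.321, -0.067], TCP at [173.944, -521.761, 404.646] pointing down, gripper open.
Joint ranges: [-3.03, 3.03], [-0.79, 2.21], [0.23, 2.52], [-1.04, 4.18], [0, 3.07], [-2.55, 2.55]. Speed limits (rad/s): [2.22, 2.22, 2.57, 3.14, 3.14, 3.14].

INTERFACE

Orientations are given as [roll, pitch, yaw] about the fixed x, y, z axes, in that order (R = Rz(yaw) Ry(pitch) Rx(roll)).
In Python, from cell import manip gives the robot as it stands. The module is installed in compiled form; this text tells all that it offers.
- The arm moves only by the shell command python3 -m creep 'ROWS' [FORCE]. ROWS is a JSON object of lists of equal length, an entry for each row: "slide": the shift along the world's x, y, z in cm, a list of three; "turn": the turn about the world's z in rad; "claw": the opening, from 0 (shut) to 1 (fully open). A call has 1 to 8 rows; each row shifts and turns the commanded pose from where the row before left it; what a row does not reach is not made up. A row lasts 1/8 s, in which the tool goes at most 62.5 mm and 10.7 degrees, less where a joint would pass 70% of its speed; a pose out of reach is approached as far as the arm can. A call with a gripper value outside its range is refused whole. The fingers move at their own pace and stop on an object; FORCE is the grip in N (left out, the last holds). Time passes only in rows, so rows that do not move let the fingers close. It gives the time, the measured TCP pose, the force, the opening and the grip force at its end, in the units of the state.
- manip.read_state(): the state, without advancing time (a new reading comes with each control period).
- manip.camera(name): name is "scene" or "side" or "wrist"; returns (picture, depth): 420x560x3 uint8, red, green, blue; 420x560 float32, mm along the optical axis (not along the pixel's ray), 0 where there is no reading.
- manip.calibration(name): a dict with "intrinsics" (3x3 intrinsics, pixels), "pose" (4x4, takes a point from camera to world coordinates). Camera axes: x right, y up, looking along -z (the intrinsics and any distortion apply to the point x, -y, -z); pixel columns grow to the right and rows downward; lengths in mm; the calibration is good to about 2 mm. The wrist camera is an equidistant fisheye: a pixel r from the principal point sees the ray r / f radians off the axis. A picture is of the moment at which its call begins: read the wrist's pose just before it. calibration takes no time and is no camera call; for the wrist camera it gives the pose at the moment of the call.
- manip.sign_off(): hands the job in; it is judged then, once.
Trained networks look in the newest picture that a camera, given by its name, has taken for a name from the list of things; names that differ only in an ending like _2 or _b are one class to them, and where a whole thing is asked for, a point or a joint stands for the part that bears it (a point fixed in the world has none). Each returns a list of dicts, best first, with "score" (0 to 1); they miss things now and then, are a little off and sometimes report something else, mostly with a low value. They report only what shows in the picture. A call takes as long as a camera call. They do not tell look-alikes from the thing itself.
- manip.cut_out(query, camera): "mask" (420x560 bool, what is visible of it) and "position" ([column, row] in pixels, amid what is visible of it).
The state is a dict: "clock": time; "joints": joint angles; "qd": joint speeds; "effort": joint torques, N m; "eef_pos": TCP position; "eef_rot": TCP orientation; "wrist_force": force on the tool from outside, world axes, zero at the start; "moment": the same for the moment, N m; "finger_gap": finger opening in mm; "finger_force": force on a finger pad.
Only numpy, scipy, OpenCV 4.12 (cv2) and the standard library are available. Lean on these libraries where they do the work, as an engineer would, in place of code of your own. Each camera call takes 0.05 s, during which the arm holds its last target. There are 200 camera calls.

## Working session

There is one attempt and no reset: what is moved stays moved. The work goes in short steps, Python scripts to look and compute and a shell command to move; the robot and the scene stay as the last step left them, time stands still between calls to the robot, and variables do not carry over. Pictures are saved under pics/ and viewed, at most 10 in all, crops included, and the job is handed in when it is done.

```bash
mkdir -p pics; cat > h.py <<'E'
from cell import manip
import numpy as np, cv2
def shot(cam,name=None):
    cal=manip.calibration(cam); rgb,d=manip.camera(cam)
    if name: cv2.imwrite(f'pics/{name}.png',rgb[:,:,::-1])
    return rgb,d,np.array(cal['intrinsics']),np.array(cal['pose'])
def pts(u,v,d,K,T,fish=False):
    x=(np.asarray(u,float)-K[0,2])/K[0,0]; y=(np.asarray(v,float)-K[1,2])/K[1,1]
    if fish:
        r=np.hypot(x,y)+1e-12; s=np.tan(r)/r; x=x*s; y=y*s
    p=np.stack([x*d,-y*d,-d,np.ones_like(d)],-1)
    return (p@T.T)[...,:3]
def cloud(d,K,T,fish=False):
    v,u=np.mgrid[:d.shape[0],:d.shape[1]]
    return pts(u,v,d.astype(float),K,T,fish)
E
python3 - <<'E'
from h import *
print(manip.read_state())
ims=[]
for c in ['scene','side']:
    rgb,d,K,T=shot(c,c+'0'); P=cloud(d,K,T)
    np.savez(c+'0.npz',rgb=rgb,d=d,K=K,T=T,P=P)
    for q in ['stand','crank_grip','socket','hex_key','key_rest','shaft','goblet','candle_block','label_roll','stone_bowl','carton','small_key','brush']:
        for r in manip.cut_out(q,c)[:3]:
            m=r['mask']&(d>0); 
            if m.sum()==0: continue
            p=P[m]; print(c,q,round(r['score'],2),np.round(r['position']),m.sum(),'med',np.median(p,0).round(),'lo',np.percentile(p,3,0).round(),'hi',np.percentile(p,97,0).round())
E
```

```text
{'clock': 0.0, 'joints': array([-1.31560196e+00,  3.00472959e-01,  1.52158358e+00,  1.47708774e-05,
        1.32068113e+00, -6.66271150e-02]), 'qd': array([ 5.74795138e-04,  5.15122790e-05, -4.18069701e-04,  1.93967858e-03,
       -4.91449284e-04, -9.98107837e-04]), 'effort': array([-1.40032909e-03, -5.31808019e+01, -3.52734518e+01,  7.07320590e-02,
        2.44048942e-02, -1.07267044e-04]), 'eef_pos': array([ 173.93834853, -521.7382405 ,  404.08411756]), 'eef_rot': array([-3.14045113e+00, -9.05080879e-05,  3.21817765e-01]), 'wrist_force': array([ 0.20146146,  0.57165117, -0.26586971]), 'moment': array([ 0.01873599, -0.0284489 , -0.05271024]), 'finger_force': 0.0, 'finger_gap': 94.03660130813464}
scene stand 0.87 [223. 285.] 1972 med [ 518. -159.   68.] lo [ 470. -207.    8.] hi [552. -57. 112.]
scene stand 0.58 [231. 187.] 1181 med [292. 209.  61.] lo [232. 165.   6.] hi [329. 317. 126.]
scene crank_grip 0.75 [221. 188.] 699 med [279. 175.  69.] lo [176. 164.   1.] hi [315. 342. 128.]
scene crank_grip 0.73 [212. 287.] 1209 med [ 509. -195.   70.] lo [ 464. -208.   11.] hi [552. -35.
[... 2878 characters left out ...]
.]
side label_roll 0.71 [336. 210.] 649 med [366.   9.  43.] lo [333. -39.   2.] hi [397.  24.  53.]
side stone_bowl 0.81 [203. 176.] 332 med [ 773. -173.   36.] lo [ 722. -187.   20.] hi [ 811. -119.   47.]
side stone_bowl 0.7 [292. 176.] 1479 med [ 500. -123.   72.] lo [ 449. -200.    9.] hi [546. -35. 113.]
side carton 0.93 [230. 364.] 4723 med [586. 475.  61.] lo [539. 394.  14.] hi [635. 517.  63.]
side brush 0.83 [234. 159.] 481 med [ 702. -293.   18.] lo [ 606. -338.    1.] hi [ 784. -265.   23.]
side brush 0.62 [284. 165.] 719 med [ 507. -186.   85.] lo [ 460. -204.   48.] hi [549. -22. 114.]
side brush 0.42 [337. 210.] 644 med [366.   9.  43.] lo [335. -41.   3.] hi [396.  24.  53.]
```

View pics/scene0.png

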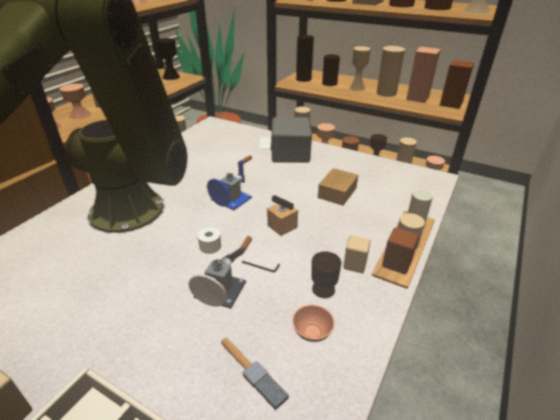

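View pics/side0.png

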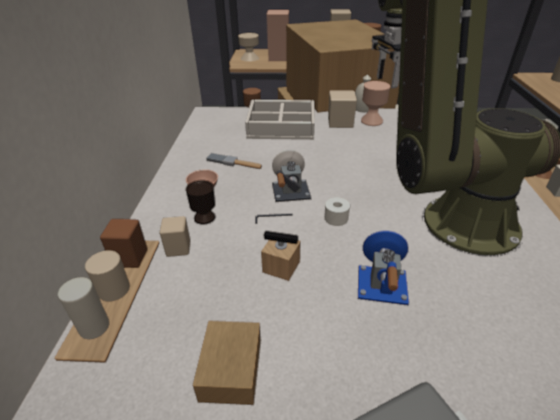

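Grey stand sits around (500,-140), crank leaning to +x; key in its rest around (510,182). The blue one is the decoy. I'll work out the coarse geometry and move above the stand.

```bash
python3 - <<'E'
from h import *
for c in ['scene','side']:
    z=np.load(c+'0.npz'); P=z['P'];rgb=z['rgb'].astype(int);d=z['d']
    n=lambda x0,x1,y0,y1,z0,z1:(d>0)&(P[...,0]>x0)&(P[...,0]<x1)&(P[...,1]>y0)&(P[...,1]<y1)&(P[...,2]>z0)&(P[...,2]<z1)
    w=n(480,600,-120,0,40,140)&(rgb[...,0]-rgb[...,2]>45)
    print(c,'grip',w.sum(),P[w].mean(0).round(1),P[w].min(0).round(),P[w].max(0).round())
    q=P[w]-P[w].mean(0); print('axis',np.linalg.svd(q)[2][0].round(2))
    b=n(420,580,-230,-50,6,14); r=cv2.minAreaRect(P[b][:,:2].astype(np.float32)); print('plate',r)
    k=n(450,570,130,230,85,115)&(rgb.max(2)<70); r=cv2.minAreaRect(P[k][:,:2].astype(np.float32)); print('bar',k.sum(),r,np.percentile(P[k][:,2],[50,97]))
    k=n(440,580,110,250,66,76); r=cv2.minAreaRect(P[k][:,:2].astype(np.float32)); print('rest',k.sum(),r)
E
python3 -m creep '{"slide":[[4,5,0.5],[4,5,0.5],[4,5,0.5],[4,5,0.5],[4,5,0.5],[4,5,0.5],[4,5,0.5],[4,5,0.5]],"turn":[0,0,0,0,0,0,0,0],"claw":[1,1,1,1,1,1,1,1]}' 10
```

```text
scene grip 70 [524.6 -43.7 111.4] [514. -68. 107.] [534. -21. 116.]
axis [ 0.17 -0.99  0.01]
plate ((499.56097412109375, -144.81790161132812), (108.01347351074219, 114.41985321044922), 9.284928321838379)
bar 43 ((514.7131958007812, 175.33395385742188), (6.540779113769531, 66.52899932861328), 80.73065185546875) [101.92479775 106.70011605]
rest 240 ((512.3911743164062, 181.6040496826172), (74.29430389404297, 72.59912109375), 66.54586029052734)
side grip 59 [520.  -37.1 112.1] [510. -65. 106.] [528. -17. 116.]
axis [-0.18  0.98 -0.07]
plate ((494.77020263671875, -137.37355041503906), (110.5090103149414, 102.13226318359375), 10.410337448120117)
bar 273 ((508.51678466796875, 185.86656188964844), (12.816978454589844, 76.37493896484375), 78.69585418701172) [102.87747487 108.40578686]
rest 478 ((509.63323974609375, 184.67376708984375), (71.52796173095703, 70.99571228027344), 68.77115631103516)
clock: 2.4
eef_pos: [486.3, -130.6, 444.0]
eef_rot: [3.141, -0.0, 0.322]
wrist_force: [0.7, -1.8, 0.0]
finger_gap: 94.3
finger_force: 0.0
```

```bash
cat > w.py <<'E'
from h import *
import sys
rgb,d,K,T=shot('wrist',sys.argv[1]); P=cloud(d,K,T,True)
np.savez(sys.argv[1]+'.npz',rgb=rgb,d=d,K=K,T=T,P=P)
print('cam',T[:3,3].round(1),'K',K[0,0],K[0,2],K[1,2])
for q in sys.argv[2:]:
    for r in manip.cut_out(q,'wrist')[:3]:
        m=r['mask']&(d>0)
        if m.sum(): p=P[m]; print(q,round(r['score'],2),np.round(r['position']),m.sum(),'med',np.median(p,0).round(1),'lo',np.percentile(p,3,0).round(),'hi',np.percentile(p,97,0).round())
E
python3 w.py w1 stand crank_grip socket shaft
```

```text
cam [ 550.1 -110.5  424.7] K 325.19226210127806 280.85858978885494 208.6748194219775
stand 0.97 [ 29. 233.] 2713 med [303.7 218.6  38.9] lo [274. 163.   6.] hi [332. 272. 101.]
stand 0.83 [287. 179.] 10291 med [ 510.5 -137.3   79.1] lo [ 448. -200.    9.] hi [549. -39. 113.]
crank_grip 0.84 [ 52. 244.] 376 med [304.5 165.5  48.9] lo [278. 161.  14.] hi [320. 283.  83.]
crank_grip 0.64 [319. 178.] 4421 med [ 512.8 -173.    93.3] lo [ 471. -203.   54.] hi [547. -28. 113.]
socket 0.88 [289. 188.] 537 med [ 497.3 -138.9  101.5] lo [ 486. -149.   84.] hi [ 509. -127.  103.]
socket 0.54 [  5. 257.] 216 med [282.  224.1  96.4] lo [269. 219.  84.] hi [290. 238. 104.]
shaft 0.85 [ 56. 243.] 372 med [304.7 165.5  48.6] lo [278. 161.  15.] hi [320. 283.  83.]
shaft 0.76 [321. 179.] 4520 med [ 512.1 -171.1   92.4] lo [ 471. -203.   11.] hi [547. -27. 113.]
```

View pics/w1.png

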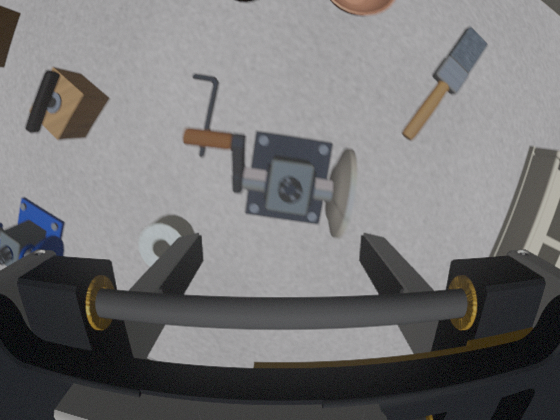

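The picture shows the grey stand at (290,175) with its socket at (289,188), the wooden grip at (207,138) and the crank arm at (238,160). The small key lies on the table under the grip, and the T-key's bar is at (42,102).

```bash
python3 - <<'E'
from h import *
z=np.load('w1.npz'); P=z['P'];rgb=z['rgb'].astype(int);d=z['d']
n=lambda x0,x1,y0,y1,z0,z1:(d>0)&(P[...,0]>x0)&(P[...,0]<x1)&(P[...,1]>y0)&(P[...,1]<y1)&(P[...,2]>z0)&(P[...,2]<z1)
rect=lambda m:cv2.minAreaRect(P[m][:,:2].astype(np.float32))
w=n(480,600,-90,0,80,140)&(rgb[...,0]-rgb[...,2]>40)
g=P[w]; print('grip',w.sum(),g.mean(0).round(1),rect(w),np.percentile(g[:,2],[5,50,95]))
print('plate',rect(n(420,580,-230,-50,7,13)))
print('blocktop',rect(n(455,540,-185,-100,79,84)), np.median(P[n(455,540,-185,-100,79,84)],0))
h=n(475,520,-165,-115,97,106); print('head',rect(h),P[h].mean(0),np.median(P[h][:,2]))
a=0.175
c=n(470,560,-95,-65,20,135)&(rgb.max(2)<110); q=P[c]; 
ex=np.array([np.cos(a),np.sin(a)]); o=np.array([497.3,-139.3])
ex_=(q[:,:2]-o)@ex; ey_=(q[:,:2]-o)@np.array([-ex[1],ex[0]])
gx=(g[:,:2]-o)@ex; gy=(g[:,:2]-o)@np.array([-ex[1],ex[0]])
print('grip stand',gx.mean(),gx.min(),gx.max(),gy.min(),gy.max())
for lo in range(-10,75,10):
    s=(ex_>lo)&(ex_<lo+10)
    if s.sum(): print(lo,s.sum(),np.percentile(q[s,2],[10,50,90]).round(),np.percentile(ey_[s],[5,95]).round())
bar=n(440,600,110,250,100,115); print('bar',rect(bar),np.median(P[bar],0)); 
print('rest',rect(n(440,600,110,250,66,75)))
E
```

```text
grip 664 [523.7 -43.7 111.7] ((523.5629272460938, -43.3027458190918), (14.540264129638672, 47.190155029296875), 10.077871322631836) [108.10990986 112.03565325 113.75988554]
plate ((497.0973815917969, -139.11294555664062), (110.60026550292969, 101.00239562988281), 9.990608215332031)
blocktop ((500.1178283691406, -152.58953857421875), (58.09822082519531, 82.13179016113281), 14.66374683380127) [ 500.66402334 -137.51033167   82.38377912]
head ((497.3204040527344, -138.77821350097656), (24.50271987915039, 24.647558212280273), 51.94308090209961) [ 497.3925815 -138.5805847  101.9082823] 102.0879372569288
grip stand 42.69403703509511 35.301344970868605 49.84704353334586 66.36439163574565 113.55494208184405
-10 79 [69. 73. 77.] [53. 64.]
0 86 [78. 80. 84.] [53. 64.]
10 95 [86. 90. 94.] [53. 63.]
20 108 [ 96. 100. 104.] [52. 63.]
30 138 [106. 110. 113.] [52. 65.]
40 151 [108. 112. 113.] [53. 66.]
bar ((510.20013427734375, 181.11343383789062), (17.307939529418945, 79.28031158447266), 80.01457977294922) [511.86968533 178.72144695 105.76456459]
rest ((509.473388671875, 181.46243286132812), (71.55292510986328, 71.42354583740234), 68.47329711914062)
```

```bash
python3 -m creep '{"slide":[[0.37,0.98,-1],[0.37,0.98,-1],[0.37,0.98,-1],[0.37,0.98,-1],[0.37,0.98,-1],[0.37,0.98,-1],[0.37,0.98,-1],[0.37,0.98,-1]],"turn":[0.178,0.178,0.178,0.178,0.178,0.178,0.178,0.178],"claw":[0.55,0.55,0.55,0.55,0.55,0.55,0.55,0.55]}' 10; python3 -m creep '{"slide":[[0,0,0],[0,0,0]],"turn":[0,0],"claw":[0.55,0.55]}'
```

```text
clock: 3.65
eef_pos: [514.5, -55.4, 363.3]
eef_rot: [-3.142, 0.0, 1.749]
wrist_force: [0.3, 0.3, -0.2]
finger_gap: 51.8
finger_force: 0.0
clock: 3.9
eef_pos: [514.7, -55.1, 364.0]
eef_rot: [3.141, 0.0, 1.741]
wrist_force: [0.5, -1.2, 0.5]
finger_gap: 51.6
finger_force: 0.0
```

```bash
python3 -m creep '{"slide":[[0.43,0.6,-1],[0.44,0.6,-1.5],[0,0,-1.7],[0,0,-2],[0,0,-2],[0,0,0]],"turn":[0,0,0,0,0,0],"claw":[0.55,0.55,0.55,0.55,0.55,0.55]}' 10
```

```text
clock: 4.65
eef_pos: [523.3, -42.1, 279.6]
eef_rot: [-3.138, -0.001, 1.746]
wrist_force: [-0.1, 0.4, -0.2]
finger_gap: 51.6
finger_force: 0.0
```

```bash
python3 -m creep '{"slide":[[0,0,0],[0,0,0],[0,0,0],[0,0,0],[0,0,0],[0,0,0]],"turn":[0,0,0,0,0,0],"claw":[0.1,0.1,0.1,0.1,0.1,0.1]}' 8; python3 w.py w2 crank_grip
```

```text
clock: 5.4
eef_pos: [523.3, -42.2, 281.2]
eef_rot: [-3.14, -0.0, 1.746]
wrist_force: [-4.9, -1.7, -1.7]
finger_gap: 17.9
finger_force: 8.0
cam [512.9  22.1 261.8] K 325.19226210127806 280.85858978885494 208.6748194219775
crank_grip 0.74 [279. 256.] 2655 med [522.8 -37.  110.3] lo [514. -59. 103.] hi [532. -19. 112.]
```

View pics/w2.png

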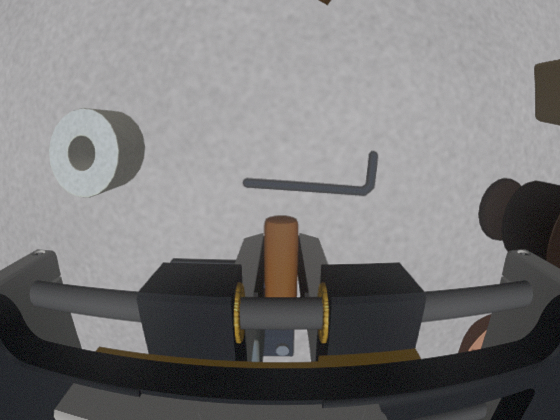

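The pads hold the round grip at (281,260), with 17.9 mm gap. Now the arc to upright.

```bash
python3 -m creep '{"slide":[[-0.43,-0.08,0.41],[-0.47,-0.08,0.36],[-0.51,-0.09,0.3],[-0.53,-0.09,0.26],[-0.55,-0.1,0.2],[-0.58,-0.1,0.14],[-0.58,-0.1,0.09],[-0.53,-0.09,0.02]],"turn":[0,0,0,0,0,0,0,0],"claw":[0.1,0.1,0.1,0.1,0.1,0.1,0.1,0.1]}'; python3 -m creep '{"slide":[[0,0,0],[0,0,0]],"turn":[0,0],"claw":[0.1,0.1]}'
```

```text
clock: 6.5
eef_pos: [482.0, -49.4, 301.0]
eef_rot: [3.137, 0.001, 1.746]
wrist_force: [4.4, 1.0, 4.0]
finger_gap: 17.7
finger_force: 8.0
clock: 6.75
eef_pos: [482.0, -49.5, 300.7]
eef_rot: [3.139, 0.001, 1.746]
wrist_force: [-0.8, 0.6, 10.2]
finger_gap: 17.6
finger_force: 8.0
```

```bash
python3 -m creep '{"slide":[[0,0,-0.05],[0,0,0],[0,0,0],[0,0,1],[0,0,2],[0,0,2],[0,0,2]],"turn":[0,0,0,0,0,0,0],"claw":[0.5,0.5,0.5,0.5,0.5,0.5,0.5]}'; python3 -m creep '{"slide":[[1,-1.25,0.5],[1,-1.25,0],[1,-1.25,0],[1,-1.25,0],[1,-1.25,-1],[1,-1.25,-1.5],[1,-1.25,-1.5],[1,-1.25,-1.5]],"turn":[0.153,0.153,0.153,0.153,0.153,0.153,0.153,0.153],"claw":[0.5,0.5,0.5,0.5,0.5,0.5,0.5,0.5]}'; python3 -m creep '{"slide":[[0,0,0],[0,0,0]],"turn":[0,0],"claw":[0.5,0.5]}'; python3 w.py w3 socket; python3 - <<'E'
from h import *
z=np.load('w3.npz'); P=z['P'];rgb=z['rgb'];d=z['d'];i=rgb.astype(int)
n=lambda x0,x1,y0,y1,z0,z1:(d>0)&(P[...,0]>x0)&(P[...,0]<x1)&(P[...,1]>y0)&(P[...,1]<y1)&(P[...,2]>z0)&(P[...,2]<z1)
h=n(475,520,-165,-115,97,107); print('head',cv2.minEnclosingCircle(P[h][:,:2].astype(np.float32)),np.median(P[h][:,2]))
w=n(440,540,-90,0,100,140)&(i[...,0]-i[...,2]>40); g=P[w]; 
if len(g):
    print('grip',cv2.minAreaRect(g[:,:2].astype(np.float32)),np.percentile(g[:,2],[50,95]))
    r=g[:,:2]-[497.2,-139]; print((r@[.985,.173]).min(),(r@[.985,.173]).max())
v,u=np.where(h); c=(int(np.median(v)),int(np.median(u))); print(c)
cr=rgb[max(0,c[0]-70):c[0]+70,max(0,c[1]-110):c[1]+70,::-1]
cv2.imwrite('pics/w3c.png',cv2.resize(cr,None,fx=4,fy=4,interpolation=cv2.INTER_CUBIC))
E
```

```text
clock: 7.62
eef_pos: [481.8, -49.4, 370.2]
eef_rot: [3.141, 0.0, 1.746]
wrist_force: [0.3, 0.5, 0.4]
finger_gap: 47.0
finger_force: 0.0
clock: 8.62
eef_pos: [562.2, -149.8, 319.0]
eef_rot: [-3.142, 0.0, 2.975]
wrist_force: [0.1, -0.6, -0.4]
finger_gap: 46.8
finger_force: 0.0
clock: 8.88
eef_pos: [561.7, -149.1, 319.8]
eef_rot: [-3.142, 0.001, 2.966]
wrist_force: [-0.8, -0.2, -0.2]
finger_gap: 47.1
finger_force: 0.0
cam [ 497.7 -138.4  300.4] K 325.19226210127806 280.85858978885494 208.6748194219775
socket 0.77 [278. 132.] 1330 med [ 497.3 -139.1  101.8] lo [ 486. -150.   85.] hi [ 508. -128.  103.]
socket 0.64 [389.   8.] 890 med [398.1 -21.7  22.8] lo [384. -40.   1.] hi [401.   3.  49.]
socket 0.46 [232. 134.] 10776 med [ 492.2 -180.6   97.2] lo [ 469. -203.   60.] hi [544. -36. 130.]
head ((497.231689453125, -138.99478149414062), 12.556355476379395) 102.18185022434575
grip ((483.0976257324219, -51.310909271240234), (16.70172119140625, 48.611610412597656), 9.519489288330078) [128.20968983 130.00531973]
-7.117105991952766 9.694812819750389
(133, 280)
```

View pics/w3c.png

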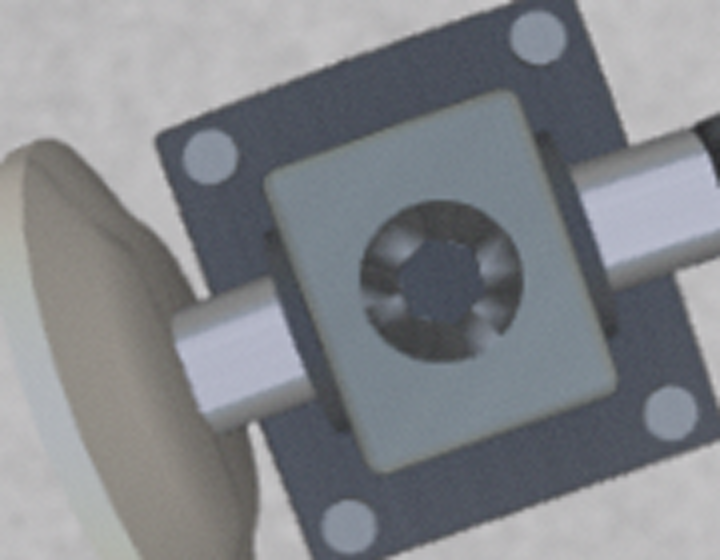

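The crop shows the block with the round head at (441,281) and the hexagonal hole inside it, and the crank upright. I'll fit the hexagon's angle.

```bash
python3 - <<'E'
from h import *
z=np.load('w3.npz'); P=z['P'];rgb=z['rgb'];d=z['d'];K=z['K'];T=z['T']
c=np.array([497.23,-139.0])
# rectified top views at plane z: sample by projecting
def rect(Z,half=16,s=0.1):
    g=np.arange(-half,half,s); X,Y=np.meshgrid(g,g)
    W=np.stack([X+c[0],Y+c[1],np.full_like(X,Z),np.ones_like(X)],-1)
    C=W@np.linalg.inv(T).T; x,y,zz=C[...,0],-C[...,1],-C[...,2]
    r=np.hypot(x,y); k=np.arctan2(r,zz)/(r+1e-9)
    return X,Y,(x*k*K[0,0]+K[0,2]).astype(np.float32),(y*k*K[1,1]+K[1,2]).astype(np.float32)
# depth mask at mouth height
for Z in (102,86):
    X,Y,u,v=rect(Z)
    D=cv2.remap(P[...,2].astype(np.float32),u,v,cv2.INTER_LINEAR)
    R=cv2.remap(rgb,u,v,cv2.INTER_CUBIC).astype(float)
    th=np.arctan2(Y,X); r=np.hypot(X,Y)
    print(Z,'Dmin',D[r<3].mean(),'col',R[r<3].mean(0))
    for nm,m in (('depth',(D<95)&(r<10)),('col',(np.linalg.norm(R-R[r<3].mean(0),axis=2)<18)&(r<10))):
        m=cv2.morphologyEx(m.astype(np.uint8),cv2.MORPH_OPEN,np.ones((9,9)))>0
        x0,y0=X[m].mean(),Y[m].mean(); t=np.arctan2(Y-y0,X-x0); q=np.hypot(X-x0,Y-y0)
        F=(q[m]**2*np.exp(6j*t[m])).sum()/(q[m]**2).sum()
        print(nm,'centre',x0,y0,'area',m.sum()*.01,'corner ang deg (mod60)',np.degrees(np.angle(F))/6,'amp',abs(F))
E
```

```text
102 Dmin 86.086365 col [71.65790409 77.55914742 88.95310835]
depth centre -0.08040901696496475 -0.04031295995047866 area 129.09 corner ang deg (mod60) 7.506643123866305 amp 0.14201513540650781
col centre 0.22057666333895234 -0.10133302014216705 area 170.29 corner ang deg (mod60) 6.819421983413242 amp 0.21030741931740254
86 Dmin 86.074066 col [71.68312611 77.48845471 88.92824156]
depth centre -0.1242695883134694 -0.09928950863219459 area 150.6 corner ang deg (mod60) 7.535158893353714 amp 0.14174536543112407
col centre 0.26721159300700736 -0.11911195915636613 area 193.91 corner ang deg (mod60) 8.292903385924062 amp 0.19145027119151434
```

```bash
python3 -m creep '{"slide":[[0,2,3],[0,5,2],[0,5,0],[0,5,0],[0,5,0],[0,5,0],[0,4,0],[0,1,0]],"turn":[0,0,0,0,0,0,0,0],"claw":[0.5,0.5,0.5,0.5,0.5,0.5,0.5,0.5]}'; python3 -m creep '{"slide":[[0,0,0],[0,0,0]],"turn":[0,0],"claw":[0.5,0.5]}'; python3 w.py w4 hex_key; python3 - <<'E'
from h import *
z=np.load('w4.npz'); P=z['P'];d=z['d']
n=lambda x0,x1,y0,y1,z0,z1:(d>0)&(P[...,0]>x0)&(P[...,0]<x1)&(P[...,1]>y0)&(P[...,1]<y1)&(P[...,2]>z0)&(P[...,2]<z1)
for lo,hi in ((102,110),(66,74)):
    m=n(440,580,110,250,lo,hi); print(cv2.minAreaRect(P[m][:,:2].astype(np.float32)),np.median(P[m],0))
E
```

```text
clock: 9.98
eef_pos: [561.2, 172.7, 369.5]
eef_rot: [3.141, 0.001, 2.971]
wrist_force: [-0.4, -0.3, 0.9]
finger_gap: 47.1
finger_force: 0.0
clock: 10.22
eef_pos: [561.9, 169.5, 369.1]
eef_rot: [-3.142, 0.0, 2.968]
wrist_force: [0.2, 0.2, 0.2]
finger_gap: 47.4
finger_force: 0.0
cam [497.9 180.  349.7] K 325.19226210127806 280.85858978885494 208.6748194219775
hex_key 0.97 [286. 147.] 2367 med [509.6 182.  106.1] lo [475. 170.  74.] hi [546. 194. 108.]
((510.7060241699219, 181.86354064941406), (16.390077590942383, 79.30760955810547), 79.17053985595703) [509.45885668 182.06043957 106.16476056]
((510.2763671875, 182.20285034179688), (70.5660400390625, 70.13753509521484), 68.61150360107422) [509.75916823 178.23251532  70.59402661]
```

```bash
python3 -m creep '{"slide":[[-2,0.6,0],[-2.1,0.65,0],[-1.04,0,-1.5],[0,0,-2],[0,0,-2],[0,0,-2],[0,0,-1.4],[0,0,0]],"turn":[-0.015,0,0,0,0,0,0,0],"claw":[0.5,0.5,0.5,0.5,0.5,0.5,0.5,0.5]}'; python3 -m creep '{"slide":[[0,0,0],[0,0,0],[0,0,0],[0,0,0],[0,0,0],[0,0,0]],"turn":[0,0,0,0,0,0],"claw":[0.05,0.05,0.05,0.05,0.05,0.05]}' 40
```

```text
clock: 11.32
eef_pos: [510.5, 182.7, 279.2]
eef_rot: [-3.141, -0.001, 2.954]
wrist_force: [-0.2, -0.5, 0.8]
finger_gap: 46.7
finger_force: 0.0
clock: 12.08
eef_pos: [510.5, 183.1, 280.2]
eef_rot: [3.141, 0.0, 2.955]
wrist_force: [-1.8, -0.5, 5.0]
finger_gap: 16.0
finger_force: 40.0
```

```bash
python3 -m creep '{"slide":[[0,0,1],[0,0,2],[0,0,2.5],[0,0,3],[0,0,3],[0,0,3],[0,-2,0],[0,-3,0]],"turn":[0,0,0,0,0,0,0,0],"claw":[0.05,0.05,0.05,0.05,0.05,0.05,0.05,0.05]}'; python3 -m creep '{"slide":[[-0.2,-4,0],[-0.2,-4.5,0],[-0.2,-4.5,0],[-0.2,-4.5,0],[-0.2,-4.5,0],[-0.2,-3,0],[-0.13,-2.2,0],[0,0,0]],"turn":[0.05,0.05,0.05,0.05,0.05,0.05,0.015,0],"claw":[0.05,0.05,0.05,0.05,0.05,0.05,0.05,0.05]}'; python3 -m creep '{"slide":[[0,0,0],[0,0,0]],"turn":[0,0],"claw":[0.05,0.05]}'; python3 w.py w5 hex_key
```

```text
clock: 13.08
eef_pos: [510.1, 132.0, 423.8]
eef_rot: [-3.141, -0.001, 2.956]
wrist_force: [0.0, 0.2, -1.2]
finger_gap: 15.8
finger_force: 40.0
clock: 14.08
eef_pos: [496.5, -140.6, 423.6]
eef_rot: [3.141, -0.002, -3.016]
wrist_force: [-0.0, -0.5, -1.9]
finger_gap: 15.7
finger_force: 40.0
clock: 14.32
eef_pos: [497.1, -138.4, 424.6]
eef_rot: [3.141, -0.0, -3.013]
wrist_force: [0.3, -0.1, -1.9]
finger_gap: 15.6
finger_force: 40.0
cam [ 432.6 -147.7  405.3] K 325.19226210127806 280.85858978885494 208.6748194219775
hex_key 0.88 [279. 235.] 3591 med [ 483.9 -141.   250.5] lo [ 458. -150.  240.] hi [ 514. -131.  252.]
```

View pics/w5.png

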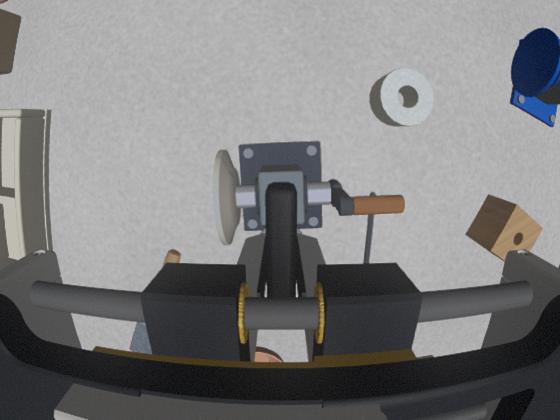

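The key is held by its bar at (282,235), with the stand directly below and the crank upright at (375,204). I'll check the bar's centring and tilt, and where the blade stands.

```bash
python3 - <<'E'
from h import *
z=np.load('w5.npz'); P=z['P'];d=z['d'];yaw=-3.013+2*np.pi; a=np.array([np.cos(yaw),np.sin(yaw)]); b=np.array([-a[1],a[0]]); c=np.array([497.1,-138.4])
m=(d>0)&(np.hypot(P[...,0]-c[0],P[...,1]-c[1])<60)&(P[...,2]>235)&(P[...,2]<258); q=P[m]; s=(q[:,:2]-c)@a; t=(q[:,:2]-c)@b
k=abs(t)<6; print('s',np.percentile(s[k],[0.5,99.5]),'t',np.percentile(t,[1,99]))
for lo in range(-40,45,10):
    f=k&(s>lo)&(s<lo+10); 
    if f.sum()>5: print(lo,f.sum(),np.median(q[f,2]).round(1))
for cam in ('scene','side'):
    rgb,d,K,T=shot(cam,'k_'+cam); P=cloud(d,K,T)
    m=(d>0)&(np.hypot(P[...,0]-c[0],P[...,1]-c[1])<30)&(P[...,2]>140)&(P[...,2]<225)
    q=P[m]; print(cam,m.sum())
    for lo in range(140,225,8):
        f=(q[:,2]>=lo)&(q[:,2]<lo+8)
        if f.sum(): print(lo,f.sum(),q[f].mean(0).round(1))
E
```

```text
s [-18.79949514  40.2603348 ] t [-17.50269934  18.96871027]
-20 342 250.7
-10 401 250.8
0 437 250.8
10 453 250.8
20 470 250.8
30 532 250.6
40 64 242.6
scene 138
148 1 [ 492.6 -143.5  155.4]
156 12 [ 499.2 -142.   160.1]
164 11 [ 499.1 -142.8  168. ]
172 13 [ 500.6 -141.9  175.7]
180 16 [ 499.6 -142.2  184. ]
188 11 [ 499.  -142.9  192. ]
196 15 [ 500.6 -142.   200.3]
204 9 [ 499.  -142.9  206.6]
212 40 [ 500.6 -143.1  218.4]
220 10 [ 503.1 -144.6  221.6]
side 128
148 1 [ 492.1 -136.9  155.3]
156 12 [ 494.5 -135.7  160. ]
164 13 [ 495.4 -135.   168. ]
172 12 [ 495.4 -135.   176.2]
180 12 [ 495.4 -134.5  183.8]
188 15 [ 494.6 -135.   192. ]
196 13 [ 494.8 -134.3  200.8]
204 11 [ 495.8 -135.4  208. ]
212 19 [ 495.1 -131.6  217.9]
220 20 [ 494.3 -133.7  221.5]
```

```bash
python3 -m creep '{"slide":[[0,-0.06,-1.5],[0,0,-1.5],[0,0,-1.4],[0,0,0],[0,0,-0.3],[0,0,-0.3],[0,0,-0.3],[0,0,-0.3]],"turn":[0,0,0,0,0,0,0,0],"claw":[0.05,0.05,0.05,0.05,0.05,0.05,0.05,0.05]}'; python3 -c "
from h import *
s=manip.read_state(); print(s['moment'],s['wrist_force'],s['joints'])"
```

```text
clock: 15.52
eef_pos: [497.2, -139.4, 368.9]
eef_rot: [3.141, 0.0, -3.013]
wrist_force: [-0.3, 2.9, 0.1]
finger_gap: 16.0
finger_force: 40.0
[ 0.98158157 -0.0099585  -0.00499035] [-0.33971102  2.94096791  0.12907277] [-3.44320226e-01  2.58119658e-01  1.66068330e+00  6.62415574e-04
  1.22277622e+00 -2.04355586e+00]
```

```bash
python3 -m creep '{"slide":[[0,0.04,-0.2],[0,0,-0.3],[0,0,-0.2],[0,0,-0.2],[0,0,0]],"turn":[0,0,0,0,0],"claw":[0.05,0.05,0.05,0.05,0.05]}'; python3 -c "
from h import *
s=manip.read_state(); print(s['moment'],s['wrist_force'])"
```

```text
clock: 16.15
eef_pos: [497.1, -139.1, 359.7]
eef_rot: [3.141, -0.0, -3.013]
wrist_force: [0.0, 4.2, -2.2]
finger_gap: 15.8
finger_force: 40.0
[ 1.15967853 -0.15666164  0.07468352] [ 4.96363150e-04  4.17444389e+00 -2.22057659e+00]
```

```bash
cat > m.py <<'E'
from h import *
s=manip.read_state(); y=s['eef_rot'][2]; print('Mz',s['moment'][2].round(3),'e6',s['effort'][5].round(3),'F',s['wrist_force'].round(1),'turned',round((-3.013-y+np.pi)%(2*np.pi)-np.pi,3),'z',s['eef_pos'][2].round(1))
E
python3 -m creep '{"slide":[[0,0.05,-0.08],[0,0,-0.02],[0,0,-0.05],[0,0,-0.05],[0,0,0]],"turn":[0,-0.1,-0.1,-0.1,0],"claw":[0.05,0.05,0.05,0.05,0.05]}'; python3 m.py;  python3 -m creep '{"slide":[[0,0,-0.05]],"turn":[-0.1],"claw":[0.05]}';python3 m.py; python3 -m creep '{"slide":[[0,0,0]],"turn":[0],"claw":[0.05]}';python3 m.py
```

```text
clock: 16.77
eef_pos: [497.1, -138.6, 357.9]
eef_rot: [-3.141, 0.0, 2.97]
wrist_force: [0.2, 3.8, -0.7]
finger_gap: 16.0
finger_force: 40.0
Mz 0.051 e6 1.207 F [ 0.2  3.8 -0.7] turned 0.3 z 357.9
clock: 16.9
eef_pos: [497.2, -138.6, 357.4]
eef_rot: [-3.141, 0.0, 2.871]
wrist_force: [0.3, 3.0, 0.1]
finger_gap: 16.2
finger_force: 40.0
Mz 0.152 e6 -2.357 F [0.3 3.  0.1] turned 0.399 z 357.4
clock: 17.02
eef_pos: [497.1, -138.6, 357.4]
eef_rot: [-3.141, 0.0, 2.872]
wrist_force: [-0.7, 2.8, -0.8]
finger_gap: 15.9
finger_force: 40.0
Mz 0.059 e6 1.142 F [-0.7  2.8 -0.8] turned 0.398 z 357.4
```

```bash
cat > m.py <<'E'
from h import *
M=[];F=[]
for i in range(6):
    s=manip.read_state(); M.append(s['moment'][2]); F.append(s['wrist_force']); 
    if i<5: manip.camera('scene')
y=s['eef_rot'][2]; print('Mz',np.round(M,3),np.mean(M).round(3),'F',np.mean(F,0).round(1),'turned',round((-3.013-y+np.pi)%(2*np.pi)-np.pi,3),'z',s['eef_pos'][2].round(1))
E
python3 -m creep '{"slide":[[0,0,-0.02],[0,0,-0.03]],"turn":[-0.04,-0.06],"claw":[0.05,0.05]}' >/dev/null; python3 m.py;  python3 -m creep '{"slide":[[0,0,-0.05]],"turn":[-0.1],"claw":[0.05]}'>/dev/null;python3 m.py
```

```text
Mz [0.146 0.14  0.112 0.119 0.107 0.095] 0.12 F [-0.4  2.3 -0.5] turned 0.498 z 356.9
Mz [0.156 0.186 0.062 0.08  0.058 0.101] 0.107 F [ 0.2  1.1 -0.3] turned 0.598 z 356.4
```

```bash
for i in 1; do python3 -m creep '{"slide":[[0,0,-0.03]],"turn":[-0.06],"claw":[0.05]}' >/dev/null; python3 m.py;  python3 -m creep '{"slide":[[0,0,-0.03]],"turn":[-0.06],"claw":[0.05]}'>/dev/null;python3 m.py; python3 -m creep '{"slide":[[0,0,-0.03]],"turn":[-0.06],"claw":[0.05]}'>/dev/null;python3 m.py; done
```

```text
Mz [0.149 0.137 0.096 0.095 0.074 0.147] 0.116 F [-0.1  1.2 -0.6] turned 0.658 z 356.1
Mz [0.135 0.11  0.105 0.153 0.147 0.08 ] 0.122 F [-0.8  0.7 -0.2] turned 0.719 z 355.8
Mz [0.131 0.107 0.087 0.171 0.086 0.062] 0.107 F [-0.8  0.  -0.1] turned 0.779 z 355.5
```

```bash
sed -i 's/range(6)/range(5)/;s/i<5/i<4/' m.py; python3 -m creep '{"slide":[[0,0,-0.03]],"turn":[-0.06],"claw":[0.05]}' >/dev/null; python3 m.py;  python3 -m creep '{"slide":[[0,0,-0.03]],"turn":[-0.06],"claw":[0.05]}'>/dev/null;python3 m.py; python3 -m creep '{"slide":[[0,0,-0.03]],"turn":[-0.06],"claw":[0.05]}'>/dev/null;python3 m.py
```

```text
Mz [0.136 0.149 0.121 0.105 0.079] 0.118 F [-0.9  0.2 -0.2] turned 0.838 z 355.2
Mz [0.127 0.128 0.125 0.121 0.096] 0.119 F [-1.1 -0.6  1.1] turned 0.898 z 355.0
Mz [0.186 0.162 0.148 0.158 0.18 ] 0.167 F [-1.6 -0.9  3.6] turned 0.958 z 354.8
```

```bash
python3 -m creep '{"slide":[[0,0,0]],"turn":[-0.03],"claw":[0.05]}' >/dev/null; python3 m.py;  python3 -m creep '{"slide":[[0,0,0]],"turn":[-0.02],"claw":[0.05]}'>/dev/null;python3 m.py
```

```text
Mz [0.248 0.211 0.246 0.19  0.199] 0.219 F [-1.8 -0.8  4.4] turned 0.99 z 354.7
Mz [0.162 0.192 0.226 0.221 0.136] 0.187 F [-2.4 -1.1  5.4] turned 1.011 z 354.7
```

```bash
python3 -m creep '{"slide":[[0,0,0]],"turn":[-0.02],"claw":[0.05]}' >/dev/null; python3 m.py;  python3 -m creep '{"slide":[[0,0,0]],"turn":[-0.02],"claw":[0.05]}'>/dev/null;python3 m.py
```

```text
Mz [0.177 0.229 0.174 0.215 0.213] 0.201 F [-1.9 -1.5  5. ] turned 1.03 z 354.6
Mz [0.228 0.227 0.251 0.194 0.203] 0.221 F [-1.9 -0.7  5.3] turned 1.05 z 354.6
```

```bash
python3 -m creep '{"slide":[[0,0,0]],"turn":[-0.03],"claw":[0.05]}' >/dev/null; python3 m.py; python3 m.py
```

```text
Mz [0.242 0.212 0.27  0.203 0.249] 0.235 F [-1.9 -1.6  4.6] turned 1.08 z 354.5
Mz [0.249 0.246 0.203 0.225 0.234] 0.231 F [-1.8 -1.2  4.2] turned 1.08 z 354.5
```

```bash
python3 -m creep '{"slide":[[0,0,0]],"turn":[-0.02],"claw":[0.05]}' >/dev/null; python3 m.py; python3 -m creep '{"slide":[[0,0,0],[0,0,0],[0,0,0],[0,0,0],[0,0,0.5],[0,0,1.5],[0,0,2],[0,0,2]],"turn":[0,0,0,0,0,0,0,0],"claw":[0.5,0.5,0.5,0.5,0.5,0.5,0.5,0.5]}' 10; python3 -m creep '{"slide":[[0,0,2],[0,0,2],[1,0,1],[2,0,0],[2,0,0],[0,0,0],[0,0,0]],"turn":[0,0,0,0,0,0,0],"claw":[0.5,0.5,0.5,0.5,0.5,0.5,0.5]}';  python3 w.py w6 hex_key crank_grip; python3 - <<'E'
from h import *
z=np.load('w6.npz'); P=z['P'];rgb=z['rgb'].astype(int);d=z['d']
n=lambda x0,x1,y0,y1,z0,z1:(d>0)&(P[...,0]>x0)&(P[...,0]<x1)&(P[...,1]>y0)&(P[...,1]<y1)&(P[...,2]>z0)&(P[...,2]<z1)
m=n(440,560,-200,-90,165,200); print('bar',cv2.minAreaRect(P[m][:,:2].astype(np.float32)),np.percentile(P[m][:,2],[3,50,97]))
w=n(440,540,-90,0,100,140)&(rgb[...,0]-rgb[...,2]>40); r=P[w][:,:2]-[497.2,-139]; x=r@[.985,.173]; print('grip',x.min(),x.max(),np.median(P[w][:,2]))
E
```

```text
Mz [0.272 0.241 0.243 0.262 0.247] 0.253 F [-1.9 -1.5  3.8] turned 1.1 z 354.5
clock: 23.15
eef_pos: [497.1, -138.6, 416.3]
eef_rot: [3.141, 0.001, 2.17]
wrist_force: [1.6, 0.3, -0.2]
finger_gap: 47.1
finger_force: 0.0
clock: 24.02
eef_pos: [546.6, -138.6, 465.0]
eef_rot: [3.142, 0.0, 2.17]
wrist_force: [1.1, -0.5, -0.9]
finger_gap: 47.1
finger_force: 0.0
cam [510.4 -84.8 445.7] K 325.19226210127806 280.85858978885494 208.6748194219775
hex_key 0.71 [234. 174.] 2080 med [ 498.4 -136.1  179. ] lo [ 472. -168.  147.] hi [ 523. -109.  181.]
crank_grip 0.85 [253. 144.] 3212 med [ 489.3 -110.7  101.6] lo [ 467. -204.   49.] hi [548. -33. 130.]
bar ((496.7132568359375, -138.8750762939453), (16.7225284576416, 80.08039855957031), 39.540611267089844) [170.22446331 179.23326214 180.73330042]
grip -6.782728842544978 9.439495904256132 128.3087234555535
```

View pics/w6.png

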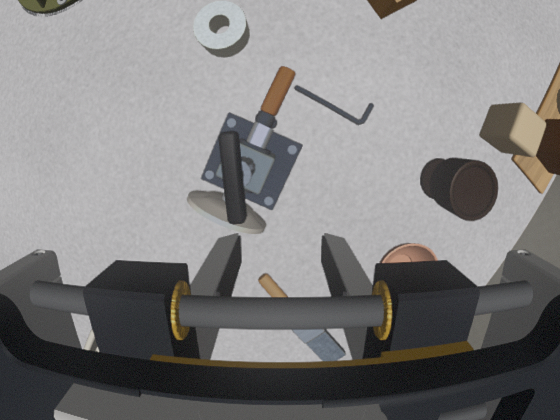

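The key stands upright and centred in the screw (bar top at about 180 mm, roughly 15 mm seated). The crank is still upright at (278,90) and the bystanders are undisturbed. Handing in.

```bash
python3 -c "
from cell import manip
print(manip.sign_off())"
```

```text
the job is handed in; nothing more can be done
None
```

Job handed in at about 24 s on the clock: the crank is upright with the flat under the screw, the setscrew is tightened to about 0.25 N m, and the key is left standing about 15 mm deep in the socket with the other things undisturbed in the last picture.

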